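Slide a specimen mount along the stage rail into its corner pocket

TASK

On the microscope's stage plate, use the closed fingertips to push the square specimen mount until it lies square and flush against the long rail, well before the pocket; then, keeping it against the rail, slide it along into the corner pocket until it is fully home against the end stop and still flush against the rail. Only push it over the plate: do not lift, carry or tip it, leave the other things alone, and finish with the hand clear.

Things in the scene. Friction and masses are not known exactly. Their poses are not given: they have to be found in the camera images.
- stage: Fixed cream-painted stage plate, 190 (x) x 280 (y) x 12 mm high, lying on the bench; origin at the centre of its underside. Its x axis points roughly away from the robot and y roughly to the left (turned up to 0.4 rad). Three bare aluminium bars stand on it, each 18 mm high: the rail, the end stop and the lip, forming the corner pocket. The round glass disc is flush and plays no part.
- rail (a point): Point on the rail's flat inner face (which looks to -x of the stage), at the foot of the face, half-way along: x = +70, y = -10, z = +12 mm of the stage. The rail is the long bar near the plate's far edge, parallel to y, from y = -140 to +121 mm, 16 mm thick, top 18 mm above the plate.
- stop (a point): Point on the end stop's inner face (which looks to -y of the stage), at its foot: x = +47, y = +105, z = +12 mm of the stage. The end stop joins the rail at a right angle. Facing the rail, a short lip with inner face at x = +19 mm runs from y = 81 to 105 mm, with a flared lead-in from y = 68 mm: the pocket is 51 mm wide, open above and to -y; the mount's rear half stays outside it.
- pocket (a point): Where the centre of the mount's underside lies when it is fully home: a point on the plate's upper surface at x = +47, y = +82, z = +12 mm of the stage; same axes as the stage (x square to and towards the rail, y along the rail towards the end stop).
- mount: Square specimen mount: bare aluminium block 46 x 46 x 20 mm, 0.08 to 0.17 kg, with a bark fragment glued on the middle of its top (up to 32 mm above the underside, within 17 mm of the centre). Origin at the centre of its underside, z up, x and y square to its sides. Starts loose on the plate towards its -y end, 30 to 62 mm short of the rail, turned up to 0.5 rad; slides with about 1 N.
- round_mount_center (a point): Bystander: centre of a loose round aluminium mount, 40 mm diameter, 20 mm high, on the plate's near left part. Leave it alone.
- jar: Bystander: sample jar, 52 mm diameter, 75 mm high, on the bench at one side of the plate; origin at the centre of its underside. Leave it alone.
- pot: Bystander: open ceramic pot, 68 mm diameter, 60 mm high, on the bench at the other side of the plate; origin at the centre of its underside. Leave it alone.
Not all that is in view belongs to the job. Leave any pink or purple look-alike of the mount alone.

How it is judged:
By the outcome, as a careful person would: the job done as asked, in the order asked, and still so for the second after the job is handed in, with the robot touching nothing.
It also fails if it takes over 51 s, if anything falls off the work surface, if the arm or the gripper's body presses on something with over 40 N, if the wrist force passes 120 N, or if a joint passes its speed limit or range.

ROBOT

A 7-joint arm with a two-finger parallel gripper is mounted at the origin on the work surface. World frame = base frame: x ahead of the robot, y to its left, z up, the work surface at z = 0. Lengths are in m, angles in rad, forces in N, time in s.
With the tool pointing down it reaches from about 0.425 to 1.025 m from the base axis. Payload 9.4 kg.
Tool frame: the origin (TCP) lies midway between the tips of the shut fingers; the grasp point (between the pads) lies 19 mm behind it; z points along the fingers, y is the line along which they close (so a half turn about z gives the same grasp; the last joint's range is limited). The gripper opens to 93 mm and grips with 3 to 60 N. Pads are 15 mm wide; open, the fingers measure 128 mm over their backs; the gripper's body (75 mm by 188 mm) begins 65 mm behind the grasp point.
Start: joints at [1.046, 0.599, -0.003, 1.599, 0.002, 0.943, -0.08], TCP at [0.314, -0.654, 0.219] pointing down, gripper open.
Joint ranges: [-2.57, 2.57], [-0.35, 1.97], [-1.29, 1.29], [0.11, 2.56], [-1.05, 4.19], [0.11, 1.86], [-2.63, 2.63]. Speed limits (rad/s): [2.22, 2.22, 3.01, 3.01, 3.14, 3.14, 3.14].

INTERFACE

Orientations are given as a unit quaternion [x, y, z, w].
In Python, from rig import env gives the robot as it stands. Calls block until the motion is done:
- env.move_to(position, orientation): joint-space move of the TCP to a pose.
- env.move_straight(position, rotation=None, rate=0.15, max_force=None): straight line of the TCP; rotation=None keeps the orientation; rate is the mean speed in m/s. With max_force (N) it stops when the force on the tool has changed by that much, and returns True; else False.
- env.movej(angles): joint-space move.
- env.open() and env.clamp(force=None): open the fingers fully, or close them until they stop; force is the grip in N (None keeps the last).
- env.dwell(seconds).
- env.inverse_kinematics(position, orientation): joint angles nearest the present ones, or None.
- env.get_state(): the state.
- env.read_camera(name): name is "scene" or "side" or "wrist"; returns (picture, depth): 384x512x3 uint8, blue, green, red; 384x512 float32, m along the optical axis (not along the pixel's ray), 0 where there is no reading.
- env.get_calibration(name): a dict with "intrinsics" (3x3 intrinsics, pixels), "R" (3x3) and "t" (3): a world point X has camera coordinates R X + t. Camera axes: x right, y down, z forward; pixel columns grow to the right and rows downward; lengths in m; the calibration is good to about 2 mm. A picture is of the moment at which its call begins: read the wrist's pose just before it. get_calibration takes no time and is no camera call; for the wrist camera it gives the pose at the moment of the call.
A pose or a line that the arm cannot do raises env.Unreachable and nothing moves.
- env.close_job(): hands the job in; it is judged then, once.
The state is a dict: "time_s": time; "joint_pos": joint angles; "joint_velocities": joint speeds; "joint_efforts": joint torques, N m; "tool_pos": TCP position; "tool_rot": TCP orientation; "ft_force": force on the tool from outside, world axes, zero at the start; "ft_torque": the same for the moment, N m; "gripper_width": opening from 0.0 (shut) to 1.0 (fully open); "finger_force": force on a finger pad.
Only numpy, scipy, OpenCV 4.12 (cv2) and the standard library are available. Lean on these libraries where they do the work, as an engineer would, in place of code of your own. Each camera call takes 0.05 s, during which the arm holds its last target. There are 200 camera calls.

## Working session

There is one attempt and no reset: what is moved stays moved. The work goes in short steps, each a Python script; the robot and the scene stay as the last script left them, time stands still between calls to the robot, and variables do not carry over. Pictures are saved under pics/ and viewed, at most 10 in all, crops included, and the job is handed in when it is done.

```bash
mkdir -p pics; ls; python3 - <<'E'
from rig import env
import cv2, numpy as np
for n in ("scene","side"):
    p,d=env.read_camera(n); c=env.get_calibration(n)
    cv2.imwrite(f"pics/{n}0.png",p); np.savez(f"{n}0.npz",p=p,d=d,**{k:np.array(v) for k,v in c.items()})
    R=np.array(c["R"]);print(n,-R.T@np.array(c["t"]),R[2],c["intrinsics"][0][0])
E
```

```text
pics
scene [ 1.12322141 -0.28833733  1.14361872] [-0.45671759  0.22345259 -0.86109116] 478.31784413583523
side [-0.05826336  0.65845288  1.05711514] [ 0.453618   -0.48249656 -0.74928484] 424.5912975671923
```

View pics/scene0.png

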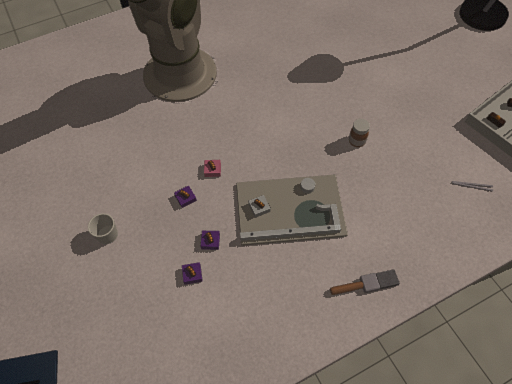

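View pics/side0.png

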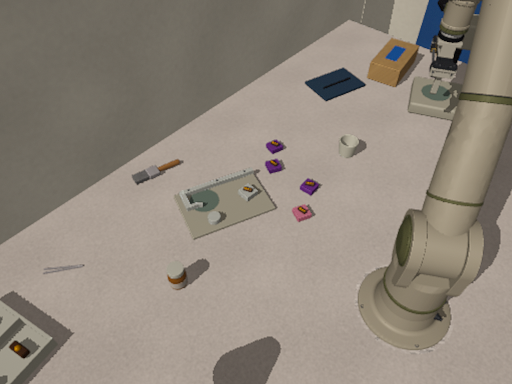

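The scene view shows the plate with corners near (237,183), (336,177), (345,238) and (237,241). The rail is along its lower edge, with the pocket at (330,212), the mount at (260,205) and the round mount at (308,185). Next I'll get coarse poses and then look with the wrist camera.

```bash
cat > h.py <<'E'
import numpy as np, cv2
def ray(c,u,v,z):
    K=np.array(c["intrinsics"]);R=np.array(c["R"]);t=np.array(c["t"])
    o=-R.T@t; d=R.T@np.linalg.inv(K)@np.array([u,v,1.0])
    return o+d*(z-o[2])/d[2]
def proj(c,X):
    q=np.array(c["R"])@np.array(X)+np.array(c["t"]); q=np.array(c["intrinsics"])@q; return q[:2]/q[2]
def down(yaw):  # tool z down, tool y axis at angle yaw+90deg: x=(c,s,0), y=(s,-c,0)
    from scipy.spatial.transform import Rotation as Rn
    c,s=np.cos(yaw),np.sin(yaw)
    return Rn.from_matrix(np.array([[c,s,0],[s,-c,0],[0,0,-1]])).as_quat()
E
python3 - <<'E'
from h import *
from rig import env
c=np.load("scene0.npz")
for n,(u,v,z) in dict(c1=(237,183,.012),c2=(336,177,.012),c3=(345,238,.012),c4=(237,241,.012),mount=(260,206,.032),rnd=(308,185,.032),railA=(242,234,.03),railB=(340,228,.03),jar=(360,128,.075),pot=(102,222,.06)).items(): print(n,ray(c,u,v,z).round(3))
s=env.get_state();w=env.get_calibration("wrist");R=np.array(w["R"])
from scipy.spatial.transform import Rotation as Rn
T=Rn.from_quat(s["tool_rot"]).as_matrix();o=-R.T@np.array(w["t"])
print("cam in tool",T.T@(o-s["tool_pos"]),"axes",(T.T@R.T).round(2),w["intrinsics"][0]);print(T.round(2),s["time_s"])
E
```

```text
c1 [ 0.472 -0.026  0.012]
c2 [0.584 0.227 0.012]
c3 [0.754 0.147 0.012]
c4 [ 0.63  -0.105  0.012]
mount [ 0.576 -0.009  0.032]
rnd [0.58  0.137 0.032]
railA [ 0.626 -0.087  0.03 ]
railB [0.73  0.144 0.03 ]
jar [0.508 0.345 0.075]
pot [ 0.441 -0.393  0.06 ]
cam in tool [ 0.07884063 -0.0010079  -0.16577589] axes [[-0.   -0.96 -0.28]
 [ 1.   -0.   -0.  ]
 [ 0.   -0.28  0.96]] [341.19758982   0.         259.3598492 ]
[[ 0.9   0.43 -0.  ]
 [ 0.43 -0.9   0.  ]
 [-0.   -0.   -1.  ]] 0.1
```

```bash
python3 - <<'E'
from h import *
from rig import env
env.clamp(10)
env.move_to([0.545,0.088,0.21],down(-0.41))
env.dwell(.2)
c=env.get_calibration("wrist");p,d=env.read_camera("wrist")
np.savez("w1.npz",p=p,d=d,**{k:np.array(v) for k,v in c.items()});cv2.imwrite("pics/w1.png",p)
s=env.get_state();print(s["time_s"],s["gripper_width"],s["tool_pos"],s["ft_force"])
E
```

```text
4.5417 0.0032705301996546195 [0.54509534 0.08764355 0.20998943] [0.21411526 0.41424241 0.87676321]
```

View pics/w1.png

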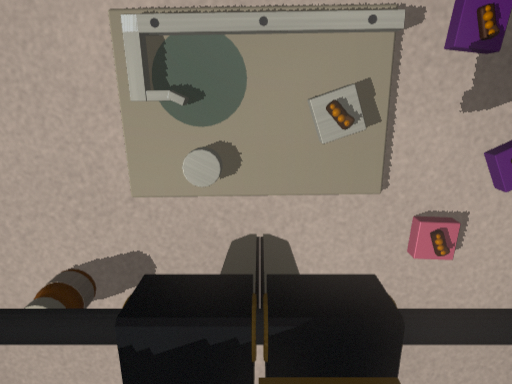

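The wrist view shows the plate, with its near edge from (132,196) to (382,192). The rail's inner top edge runs from (146,33) to (404,27), the stop is at left (145,65), the mount at (338,114) and the round mount at (201,168). I'll fit these more precisely.

```bash
cat > fit.py <<'E'
from h import *
def edges(g,cols,r0,r1,sign):   # strongest vertical gradient, subpixel
    out=[]
    for c in cols:
        k=cv2.GaussianBlur(g,(5,5),1)[r0:r1,c]; q=sign*np.gradient(k); i=int(np.clip(q.argmax(),1,len(q)-2))
        a,b,e=q[i-1:i+2]; den=a-2*b+e
        out.append((c,r0+i+(0.5*(a-e)/den if den else 0)))
    return np.array(out)
def line(pts,it=3):
    for _ in range(it):
        f=np.polyfit(pts[:,0],pts[:,1],1);r=abs(pts[:,1]-np.polyval(f,pts[:,0]));pts=pts[r<=max(2*np.median(r),.3)]
    return f,r.mean()
def mountrect(W,roi,z=.032):
    x0,y0,x1,y1=roi; im=W["p"][y0:y1,x0:x1]; hsv=cv2.cvtColor(im,cv2.COLOR_BGR2HSV)
    return im,hsv
E
python3 - <<'E'
from fit import *
W=np.load("w1.npz");p=W["p"];g=cv2.cvtColor(p,cv2.COLOR_BGR2GRAY).astype(float)
print("gray col 300 rows 8-45",g[8:45,300].astype(int)); print("row 66 cols 115-165",g[66,115:165].astype(int))
for nm,cols,r0,r1,s,z in [("rail inner top",range(255,390,3),24,44,-1,.030),("near",list(range(150,370,5)),186,204,1,.012)]:
    e=edges(g,cols,r0,r1,s); 
    f,r=line(e); a,b=[ray(W,u,np.polyval(f,u),z) for u in (cols[0],cols[-1])]
    print(nm,f,r,a.round(4),b.round(4),"yaw",np.arctan2(-(a-b)[0],(a-b)[1]))
for q in [(338,95),(315,105),(300,110),(372,110),(345,135)]: print(q,p[q[1],q[0]])
E
```

```text
gray col 300 rows 8-45 [125 126 101 116 144 150 152 150 152 155 152 150 147 146 147 149 149 148
 143 147 150 136 106  84  85 113 130 129 129 130 130 130 129 129 130 130
 131]
row 66 cols 115-165 [149 133 133 132 131 131 130 131 133 132 133 147 158 157 160 160 160 161
 161 157 156 156 155 154 154 154 150 107  63  62  65  63  65  68  73  74
  73  61  56  55  53  54  55  54  54  53  53  54  55  55]
rail inner top [-1.59001976e-02  3.41626897e+01] 0.09725599257527169 [0.6716 0.0379 0.03  ] [ 0.6246 -0.0744  0.03  ] yaw -0.3966555529645344
near [-1.60354748e-02  1.99861997e+02] 0.21924202482108213 [0.5657 0.2125 0.012 ] [ 0.474  -0.0082  0.012 ] yaw -0.3941280207738452
(338, 95) [140 151 154]
(315, 105) [140 153 156]
(300, 110) [112 131 141]
(372, 110) [67 79 84]
(345, 135) [128 138 142]
```

```bash
python3 - <<'E'
from fit import *
W=np.load("w1.npz");p=W["p"];g=cv2.cvtColor(p,cv2.COLOR_BGR2GRAY).astype(float)
yaw=-.3955; ex=np.array([np.cos(yaw),np.sin(yaw)]);ey=np.array([-np.sin(yaw),np.cos(yaw)])
ra=ray(W,320,34.16-.0159*320,.03)[:2]; ne=ray(W,260,199.86-.01604*260,.012)[:2]
ro=ray(W,300,11.3,.03)[:2]
# stop inner face (columns edge)
e=edges(g.T.copy(),range(50,88,2),132,152,-1);f,r=line(e); st=[ray(W,np.polyval(f,v),v,.03)[:2]@ey for v in (50,86)]
# plate ends at rows 100..180
eR=edges(g.T.copy(),range(140,188,3),375,397,1);fR,_=line(eR);eL=edges(g.T.copy(),range(120,190,3),115,140,-1);fL,_=line(eL)
pr=ray(W,np.polyval(fR,165),165,.012)[:2]@ey; pl=ray(W,np.polyval(fL,165),165,.012)[:2]@ey
print("rail-near (165)",(ra-ne)@ex,"thick",(ro-ra)@ex,"stop",st,r,"ends",pr,pl,pl-pr)
sy=np.mean(st)-.105; 
print("stage y: from stop",sy,"from ends",(pr+pl)/2,"stage x: rail",ra@ex-.07,"near",ne@ex+.095)
# mount
m=(g>136).astype(np.uint8); m[:70]=0;m[155:]=0;m[:,:300]=0;m[:,380:]=0
m=cv2.morphologyEx(m,cv2.MORPH_OPEN,np.ones((3,3)))
cs,_=cv2.findContours(m,cv2.RETR_EXTERNAL,cv2.CHAIN_APPROX_NONE); k=max(cs,key=cv2.contourArea)[:,0]
P=np.array([ray(W,u,v,.032)[:2] for u,v in k.astype(float)])
S=np.c_[P@ex-(ra@ex-.07),P@ey-sy]*1000
rc=cv2.minAreaRect(S.astype(np.float32));print("mount rect stage mm",rc)
print("corners",cv2.boxPoints(rc).round(1).tolist())
m2=((cv2.GaussianBlur(g,(3,3),1)>138)).astype(np.uint8); m2[:140]=0;m2[195:]=0;m2[:,:175]=0;m2[:,230:]=0
cs,_=cv2.findContours(m2,cv2.RETR_EXTERNAL,cv2.CHAIN_APPROX_NONE);k=max(cs,key=cv2.contourArea)
(u,v),rr=cv2.minEnclosingCircle(k);q=ray(W,u,v,.032)[:2];print("round",(q@ex-ra@ex+.07,q@ey-sy),rr)
E
```

```text
rail-near (165) 0.16475242337131912 thick 0.015045733232054378 stop [np.float64(0.40159893031040583), np.float64(0.40166387940289744)] 0.03694968507601976 ends 0.15045483351407485 0.4345268608013766 0.28407202728730174
stage y: from stop 0.2966314048566516 from ends 0.2924908471577257 stage x: rail 0.5351302409808489 near 0.53537781760953
mount rect stage mm ((-6.910511016845703, -82.21673583984375), (44.1971435546875, 44.900047302246094), 18.33367347717285)
corners [[-34.900001525878906, -67.9000015258789], [-20.799999237060547, -110.5], [21.100000381469727, -96.5999984741211], [7.0, -54.0]]
round (np.float64(-0.058886378404380046), np.float64(0.056809965874611235)) 19.33669090270996
```

```bash
cat >> fit.py <<'E'
YAW=-.3955; EX=np.array([np.cos(YAW),np.sin(YAW)]);EY=np.array([-np.sin(YAW),np.cos(YAW)])
def S2W(x,y,z): return np.r_[(.5352+x/1000)*EX+(.2956+y/1000)*EY,z]
def W2S(P): P=np.asarray(P)[...,:2]; return np.stack([P@EX-.5352,P@EY-.2956],-1)*1000
def snap(env,n):
    c=env.get_calibration("wrist");p,d=env.read_camera("wrist")
    np.savez(n+".npz",p=p,d=d,**{k:np.array(v) for k,v in c.items()});cv2.imwrite(f"pics/{n}.png",p)
def st(env):
    s=env.get_state();print(round(s["time_s"],2),"tcp",W2S(s["tool_pos"]).round(1),s["tool_pos"][2].round(4),"F stage",np.round([s["ft_force"][:2]@EX,s["ft_force"][:2]@EY,s["ft_force"][2]],1))
E
python3 - <<'E'
from fit import *
from rig import env
print(S2W(47,82,.012))
env.move_to(S2W(-60,-82,.07),down(YAW)); st(env)
print(env.move_straight(S2W(-60,-82,.021),rate=.06,max_force=8)); st(env)
print(env.move_straight(S2W(-25,-82,.021),rate=.05,max_force=10)); st(env)
print(env.move_straight(S2W(23,-82,.021),rate=.03,max_force=6)); st(env)
snap(env,"w2")
E
```

```text
[0.68273433 0.12414682 0.012     ]
5.22 tcp [-59.4 -81.2] 0.0705 F stage [ 0.7 -0.8  0.8]
False
6.19 tcp [-59.9 -82. ] 0.0211 F stage [-0.3 -0.9 -0.6]
False
7.04 tcp [-25.1 -82.1] 0.0209 F stage [-0.4 -0.8 -0.2]
True
8.28 tcp [ 15.2 -82.2] 0.0206 F stage [-0.6 -0.3  0.1]
```

View pics/w2.png

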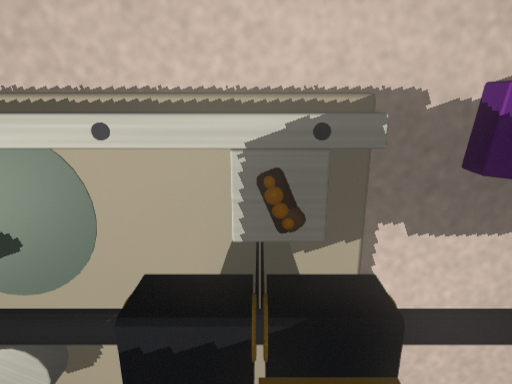

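The mount now lies at cols 232–328, rows 149–241, with its far edge at the rail. I'll check whether it is square and flush.

```bash
python3 - <<'E'
from fit import *
W=np.load("w2.npz");p=W["p"];g=cv2.cvtColor(p,cv2.COLOR_BGR2GRAY).astype(float)
def rep(nm,cols,r0,r1,s,z,T=False):
    gg=g.T.copy() if T else g
    e=edges(gg,cols,r0,r1,s);f,r=line(e);u=[cols[0],cols[-1]]
    P=[W2S(ray(W,*((np.polyval(f,a),a) if T else (a,np.polyval(f,a))),z)).round(2) for a in u]
    d=P[1]-P[0];print(nm,"res",r.round(2),*P,"deg",np.degrees(np.arctan2(d[1],d[0]) if T else np.arctan2(-d[0],d[1])).round(2))
rep("rail",list(range(110,225,3)),138,154,-1,.03)
rep("near edge L",list(range(236,254,2)),232,250,-1,.032)
rep("near edge R",list(range(272,322,2)),232,250,-1,.032)
rep("left",list(range(165,232,3)),224,240,1,.032,True)
rep("right",list(range(195,235,3)),318,336,-1,.032,True)
print(g[138:158,250].astype(int),g[138:158,180].astype(int),g[232:250,300].astype(int))
E
```

```text
rail res 0.01 [ 70.6  -12.96] [ 70.5  -65.16] deg 179.89
near edge L res 0.06 [ 24.6  -69.88] [ 24.91 -77.73] deg -177.74
near edge R res 0.13 [ 24.84 -87.54] [  25.18 -111.07] deg -179.17
left res 0.12 [ 62.64 -67.8 ] [ 30.04 -67.67] deg 179.77
right res 0.09 [  48.27 -112.61] [  28.45 -112.7 ] deg -179.74
[188 186 149 104 104 104 103 105 105 101  89  89  98 103 105 106 104 102
 104 104] [188 187 186 184 184 187 189 192 191 178 152 149 158 158 157 155 156 158
 157 157] [96 97 98 97 97 95 97 96 93 88 84 87 86 86 85 86 85 84]
```

```bash
python3 - <<'E'
import cv2
p=cv2.imread("pics/w2.png")[120:260,200:360]
cv2.imwrite("pics/w2c.png",cv2.resize(p,None,fx=4,fy=4,interpolation=cv2.INTER_CUBIC))
E
```

```text
(no output)
```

View pics/w2c.png

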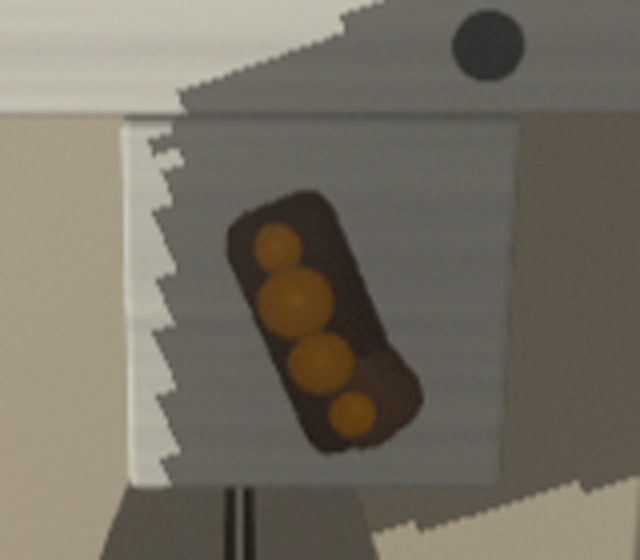

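The mount is flush to the rail and square within about 0.3°, with its centre at y ≈ -90. I'll press once more at its centre, then go round to the -y side with the tool turned 90°, so a wide face pushes along the rail.

```bash
python3 - <<'E'
from fit import *
from rig import env
env.move_straight(S2W(8,-82,.021),rate=.06)
env.move_straight(S2W(8,-90,.021),rate=.06)
print(env.move_straight(S2W(23,-90,.021),rate=.03,max_force=8)); st(env)
env.move_straight(S2W(5,-90,.021),rate=.08)
env.move_straight(S2W(0,-90,.085),rate=.12)
q=down(YAW+np.pi/2)
env.move_to(S2W(45,-136,.085),q); st(env)
print(env.move_straight(S2W(45,-136,.021),rate=.06,max_force=8)); st(env)
print(env.move_straight(S2W(45,-122,.021),rate=.04,max_force=8)); st(env)
print(env.move_straight(S2W(46.5,-20,.021),rate=.045,max_force=12)); st(env)
snap(env,"w3")
E
```

```text
True
9.23 tcp [ 15.2 -90. ] 0.0206 F stage [ 0.6 -0.7  0.3]
11.28 tcp [  44.5 -135.9] 0.0844 F stage [-0.5  0.6  0. ]
False
12.5 tcp [  45.3 -135.9] 0.0214 F stage [ 1.   0.7 -0.7]
False
13.0 tcp [  45.  -121.6] 0.021 F stage [-0.3  0.4 -1.1]
False
15.42 tcp [ 46.6 -20.1] 0.021 F stage [-0.8 -1.1  0.4]
```

View pics/w3.png

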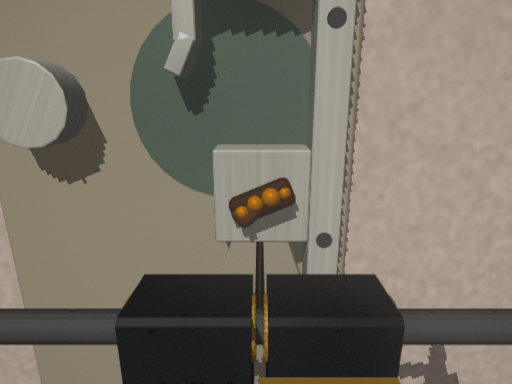

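The mount (cols 214–309, rows 146–241) is square and still along the rail, with the pocket clear ahead. I'll carry on to the stop.

```bash
python3 - <<'E'
from fit import *
from rig import env
print(env.move_straight(S2W(47,40,.021),rate=.04,max_force=10)); st(env)
print(env.move_straight(S2W(47.5,60,.021),rate=.02,max_force=10)); st(env)
snap(env,"w4")
E
```

```text
False
17.12 tcp [47.3 40.1] 0.0211 F stage [ 0.8 -0.2  0.5]
True
17.73 tcp [47.  49.4] 0.0206 F stage [ 1.  -0.2 -1. ]
```

View pics/w4.png

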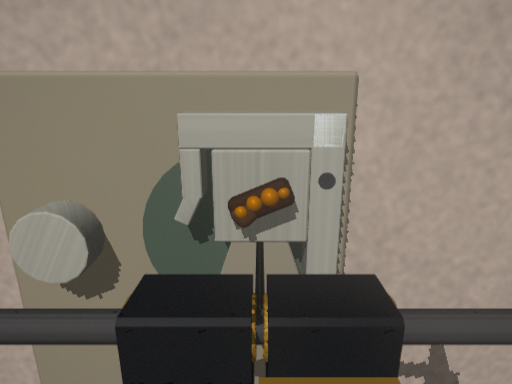

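```bash
python3 - <<'E'
from fit import *
W=np.load("w4.npz");p=W["p"];g=cv2.cvtColor(p,cv2.COLOR_BGR2GRAY).astype(float)
print("col 230",g[140:160,230].astype(int));print("col 290",g[140:160,290].astype(int));print("row 170",g[170,300:318].astype(int));print("row 230",g[230,300:318].astype(int));print("rear 230",g[234:248,222].astype(int))
def rep(nm,cols,r0,r1,s,z,T=False):
    gg=g.T.copy() if T else g
    e=edges(gg,cols,r0,r1,s);f,r=line(e);u=[cols[0],cols[-1]]
    P=[W2S(ray(W,*((np.polyval(f,a),a) if T else (a,np.polyval(f,a))),z)).round(2) for a in u];print(nm,"res",r.round(2),*P)
rep("stop",list(range(216,300,3)),143,149,-1,.03)
rep("mount front",list(range(216,300,3)),148,154,1,.032)
rep("mount rear L",list(range(218,250,2)),234,248,-1,.032)
rep("mount rear R",list(range(272,304,2)),234,248,-1,.032)
rep("mount right",list(range(156,236,3)),303,311,-1,.032,True)
rep("mount left",list(range(160,236,3)),208,220,1,.032,True)
rep("rail",list(range(156,260,3)),308,316,1,.03,True)
c=cv2.resize(p[135:255,175:335],None,fx=5,fy=5,interpolation=cv2.INTER_CUBIC);cv2.imwrite("pics/w4c.png",c)
E
```

```text
col 230 [146 146 147 147 147 149 147 126  98 130 159 160 150 146 145 144 145 145
 143 143]
col 290 [147 147 147 148 149 148 149 127  99 130 158 160 149 144 144 143 142 142
 141 141]
row 170 [145 148 147 146 143 144 148 147 133 114  99 140 148 146 149 150 148 146]
row 230 [143 140 138 140 140 138 116 107 138 144 144 142 143 145 146 146 146 149]
rear 230 [141 141 141 140 142 143 127  94  80  81  79  81  80  80]
stop res 0.04 [ 26.48 106.6 ] [ 63.56 106.5 ]
mount front res 0.03 [ 26.7  105.77] [ 63.38 105.72]
mount rear L res 0.22 [26.03 60.78] [40.75 61.15]
mount rear R res 0.12 [52.5  61.26] [67.22 60.58]
mount right res 0.08 [ 68.72 102.56] [68.62 64.25]
mount left res 0.1 [ 24.31 100.73] [24.22 63.72]
rail res 0.3 [ 70.67 102.22] [69.25 50.34]
```

View pics/w4c.png

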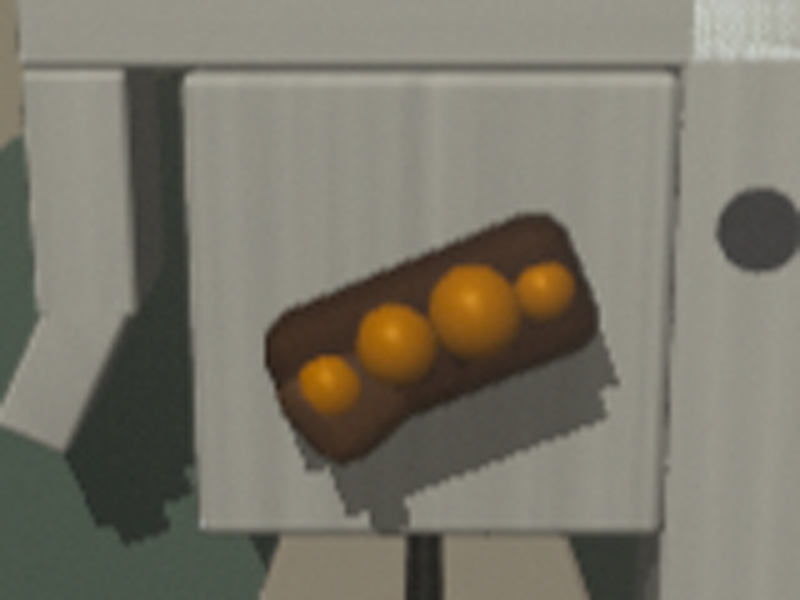

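The mount touches both the stop and the rail: the seams are about 2 px of bevel shade, the same as when it was pressed on the rail. I'll back off, rise and check once more with the hand clear.

```bash
python3 - <<'E'
from fit import *
from rig import env
env.move_straight(S2W(47,30,.021),rate=.05)
env.move_straight(S2W(47,25,.07),rate=.12); env.dwell(.3)
st(env); snap(env,"w5")
p=cv2.imread("pics/w5.png")
cv2.imwrite("pics/w5.png",cv2.resize(p[:260,130:390],(780,780*260//260))[:600])
E
```

```text
19.15 tcp [46.6 25. ] 0.0693 F stage [-0.9 -0.1  0. ]
```

View pics/w5.png

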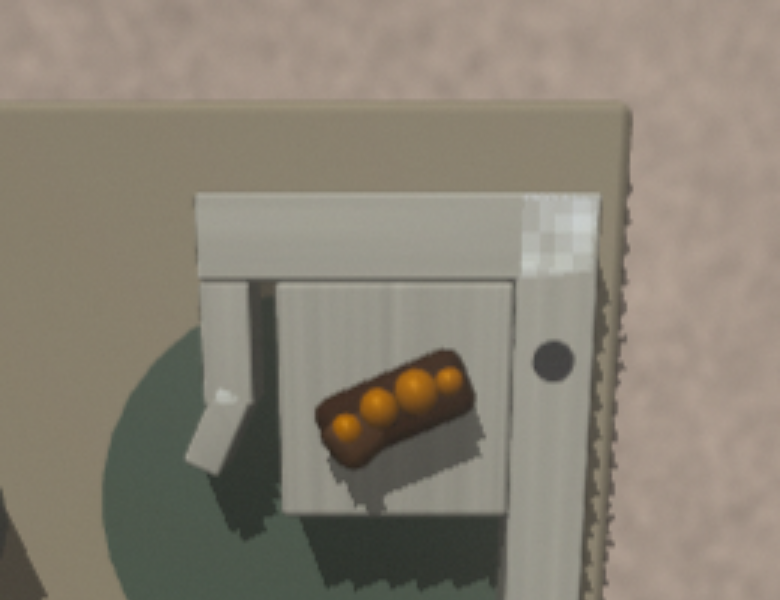

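The mount sits square in the pocket, with its front edge on the stop (row 280) and its right edge on the rail (col 510). The hand is clear, so I'm handing the job in.

```bash
python3 - <<'E'
from fit import *
from rig import env
env.move_straight(S2W(47,15,.15),rate=.15); st(env)
print(env.close_job())
E
```

```text
19.88 tcp [46.8 14.7] 0.1496 F stage [-0.4 -0.  -0.3]
the job is handed in; nothing more can be done
None
```

The mount was pushed square against the rail, then slid along it into the pocket until it met the end stop. It looked flush on both faces in the last picture, the hand was clear, and I handed the job in at about 20 s; no verdict was returned.

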